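Empty the knocked-over peg pot and stand it up

ROBOT

A 7-joint arm with a two-finger parallel gripper is mounted at the origin on the work surface. World frame = base frame: x ahead of the robot, y to its left, z up, the work surface at z = 0. Lengths are in m, angles in rad, forces in N, time in s.
With the tool pointing down it reaches from about 0.4 to 0.85 m from the base axis. Payload 10.4 kg.
Tool frame: the origin (TCP) lies between the finger pads; the fingertips stand manip.tip_extent ahead of it and the grasp point (between the pads) lies 6 mm ahead of it (manip.tip_extent is the distance from the TCP to the fingertips, in m); z points along the fingers, y is the line along which they close (so a half turn about z gives the same grasp; the last joint's range is limited). The gripper opens to 85 mm and grips with 20 to 120 N. Pads are 22 mm wide; open, the fingers measure 114 mm over their backs; the gripper's body (76 mm by 85 mm) begins 54 mm behind the grasp point. The pads swing forward as they close: fully open they stand 13 mm farther back than shut.
Start: joints at [-1.321, 0.332, -0.065, 1.46, 0.022, 1.35, -0.088], TCP at [0.168, 0.602, 0.256] pointing down, gripper open.
Joint ranges: [-2.6, 2.6], [-0.5, 2.12], [-1.47, 1.34], [0.16, 2.42], [-1.27, 4.41], [0.06, 2.06], [-2.6, 2.6]. Speed limits (rad/s): [2.22, 2.22, 2.79, 2.79, 3.14, 3.14, 3.14].

INTERFACE

Orientations are given as a unit quaternion [x, y, z, w].
In Python, from workcell import get_obs, optics, workorder, manip gives the robot as it stands.
- The arm moves only by the tool jog_arm, never from a script. Its argument "increments" is a list of rows, each a list of 7 numbers: the shift along the tool's x, y, z in m, then the turn, a rotation vector about the tool's x, y, z in rad, then the opening, from -1 (shut) to 1 (fully open). A call has 1 to 5 rows; each row is the pose to reach, as a shift and turn from the pose commanded when the call began, along the tool's axes at that moment; what a row does not reach only later rows make up. A row lasts 1/12 s, in which the tool goes at most 41.7 mm and 7.16 degrees, less where a joint would pass 70% of its speed; a pose out of reach is approached as far as the arm can. A call with a gripper value outside its range is refused whole. The fingers move at their own pace and stop on an object; "grip_force" is the grip in N (left out, the last holds). Time passes only in rows, so rows that repeat a pose let the fingers close. It gives the time, the measured TCP pose, the force, the opening and the grip force at its end, in the units of the state.
- get_obs(): the state, without advancing time (a new reading comes with each control period).
- optics.camera(name): name is "scene" or "side" or "wrist"; returns a dict with "color" (384x512x3 uint8, red, green, blue), "depth" (384x512 float32, m along the optical axis (not along the pixel's ray), 0 where there is no reading), "K" (3x3 intrinsics, pixels), "R" (3x3) and "t" (3): a world point X has camera coordinates R X + t. Camera axes: x right, y down, z forward; pixel columns grow to the right and rows downward; lengths in m; the calibration is good to about 2 mm. A picture is of the moment at which its call begins.
- workorder.hand_in(): hands the job in; it is judged then, once.
The state is a dict: "clock": time; "joint_pos": joint angles; "joint_velocities": joint speeds; "tau": joint torques, N m; "position": TCP position; "ee_rot": TCP orientation; "ft_force": force on the tool from outside, world axes, zero at the start; "torque": the same for the moment, N m; "grip_width": opening from 0.0 (shut) to 1.0 (fully open); "grasp_force": force on a finger pad.
Only numpy, scipy, OpenCV 4.12 (cv2) and the standard library are available. Lean on these libraries where they do the work, as an engineer would, in place of code of your own. Each camera call takes 0.05 s, during which the arm holds its last target. There are 200 camera calls.

TASK

The teal pot of pegs has been knocked over on the gluing bench. Put the peg that has slid out of it into the pink tray, tip the four pegs still inside the pot out into the same tray, and stand the empty pot upright on the bench top. Leave everything else on the bench where it is.

Things in the scene. Friction and masses are not known exactly. Their poses are not given: they have to be found in the camera images.
- pot: Open square teal plastic pot, 62 x 62 mm outside, 86 mm from base to rim, walls 3 mm, about 0.11 kg, stiff enough to grip across two facing walls. Starts lying on a flat side. Origin at its middle, 43 mm from base and rim, 31 mm from each outer side; x runs from the base out of the mouth (up when it stands), y and z square to the walls (z up at the start).
- pot_mouth (a point): Centre of the pot's mouth, in the plane of the rim, 43 mm from the pot's origin along its x axis.
- tray: Shallow open pink tray, fixed to the bench, 210 mm (its x) x 160 mm (its y) outside, 42 mm high, walls and floor 5 mm, empty at the start. Origin at the centre of its underside, on the bench; z up.
- spilled: Orange rigid plastic peg lying flat on the bench before the pot's mouth: 52 mm long, 10 mm thick (its height as it lies), 12 g. Jaws at its +x end: a straight block 12 mm wide from x = -4 to +26 mm, good to grip across; behind it two legs spread to 16 mm wide at x = -26 mm. Origin at mid-length on the underside, z through the thickness.
- peg1: Blue peg, same shape, size and axes as the spilled one, loose inside the pot at the start, lying along it. The pegs stay put while the pot is level and slide out when its mouth points about 45 degrees or more below level.
- peg2: Green peg, likewise inside the pot.
- peg3: Blue peg, likewise inside the pot.
- peg4: Orange peg, likewise inside the pot, lying on top of the others.
- glue_bottle: White squeeze bottle standing on the bench, 56 mm across, with a pointed red nozzle, 172 mm high over all; to be left alone. Origin at the centre of its underside.
- marker: White marker pen with a black cap lying on the bench, 132 mm long, 15 mm thick; to be left alone. Origin on the underside near mid-length, x along the pen.
- tape_roll: Tan roll of tape lying flat, 84 mm across, 24 mm high; to be left alone. Origin at the centre of its underside.
- glue_tin: Round tin with a yellow label, 68 mm across, 75 mm high; to be left alone. Origin at the centre of its underside.
- press_weight: Turned steel pressing weight with a waisted knob, 60 mm across, 80 mm high; to be left alone. Origin at the centre of its underside.
- mallet: Mallet with a cream head (38 mm across, 85 mm long) and a wooden handle, 230 mm long over all, lying on the bench; to be left alone. Origin on the bench under the middle of its length, x along the handle to the head.
Not all that is in view belongs to the job. What is shaped like the pot but blue, brown or red is not meant.

How it is judged:
By the outcome, as a careful person would: the job done as asked, in the order asked, and still so for the second after the job is handed in, with the robot touching nothing.
It also fails if it takes over 72 s, if anything falls off the work surface, if the arm or the gripper's body presses on something with over 40 N, if the wrist force passes 120 N, or if a joint passes its speed limit or range.

## Working session

There is one attempt and no reset: what is moved stays moved. The work goes in short steps, Python scripts to look and compute and a tool call to move; the robot and the scene stay as the last step left them, time stands still between calls to the robot, and variables do not carry over. Pictures are saved under pics/ and viewed, at most 10 in all, crops included, and the job is handed in when it is done.

Besides the shell and the picture viewer there is one more tool, called after "Request:" as name(argument=value, ...), one argument or row to a line, values as JSON. jog_arm: Moves the arm, as the interface text tells. Its arguments: {"type":"object","properties":{"increments":{"type":"array"},"grip_force":{"type":"number"}},"required":["increments"]}

```bash
mkdir -p pics; ls
cat > h.py <<'E'
import numpy as np, cv2
from workcell import get_obs, optics, workorder, manip
from scipy.spatial.transform import Rotation as Rot
def snap(n):
    c=optics.camera(n); return c
def save(c,fn,scale=1.0): cv2.imwrite(fn,cv2.cvtColor(c["color"],cv2.COLOR_RGB2BGR))
def ray(c,u,v,z):
    K,R,t=c["K"],c["R"],c["t"]; o=-R.T@t
    d=R.T@np.linalg.solve(K,np.array([u,v,1.0])); return o+d*(z-o[2])/d[2]
def cloud(c,mask=None):
    d=c["depth"]; v,u=np.nonzero((d>0)&(mask if mask is not None else True)); z=d[v,u]
    P=np.linalg.solve(c["K"],np.stack([u*z,v*z,z])); return (c["R"].T@(P-c["t"][:,None])).T,u,v
def tri(c1,p1,c2,p2):
    P=[c["K"]@np.c_[c["R"],c["t"]] for c in (c1,c2)]
    X=cv2.triangulatePoints(P[0],P[1],np.array(p1,float).reshape(2,1),np.array(p2,float).reshape(2,1))[:,0]; return X[:3]/X[3]
E
python3 - <<'E'
from h import *
o=get_obs(); print(o, manip.tip_extent)
a=snap("scene");b=snap("side")
w=snap("wrist")
im=[cv2.cvtColor(x["color"],cv2.COLOR_RGB2BGR) for x in (a,b)]
cv2.imwrite("pics/a.png",im[0]);cv2.imwrite("pics/b.png",im[1]);save(w,"pics/w.png")
for x in (a,b,w): print(x["K"][0,0],-x["R"].T@x["t"],x["R"][2])
E
```

```text
pics
{'clock': 0.0, 'joint_pos': array([-1.32060853,  0.33281142, -0.06470888,  1.46095568,  0.02158919,
        1.34990742, -0.08848862]), 'joint_velocities': array([ 2.33339806e-03,  5.92690902e-05,  1.08181568e-03, -8.45579365e-04,
       -1.53218001e-03, -7.61164397e-04,  8.92936188e-04]), 'tau': array([-2.01413379e-03, -6.25456738e+01,  4.78247472e-02, -3.91601408e+01,
        1.60749361e-02,  9.98241798e-03, -1.69779429e-05]), 'position': array([0.16828765, 0.60155458, 0.25554682]), 'ee_rot': array([ 1.35952196e-01,  9.90715156e-01, -6.90066277e-04, -6.77696251e-05]), 'ft_force': array([-0.86964062, -0.82287068,  0.09744864]), 'torque': array([ 0.0478513 , -0.00458451,  0.02505852]), 'grasp_force': 0.0, 'grip_width': 1.0004398391794262} 0.025
475.8646897873522 [1.13353714 0.79344651 1.4371323 ] [-0.34653774 -0.45864469 -0.81826441]
364.34325707791567 [ 0.14374564 -0.44344914  0.84351294] [ 0.41616832  0.48430968 -0.76957655]
304.6884170083003 [0.09900072 0.62142454 0.3722693 ] [ 0.27163013 -0.07743064 -0.9592818 ]
```

View pics/a.png

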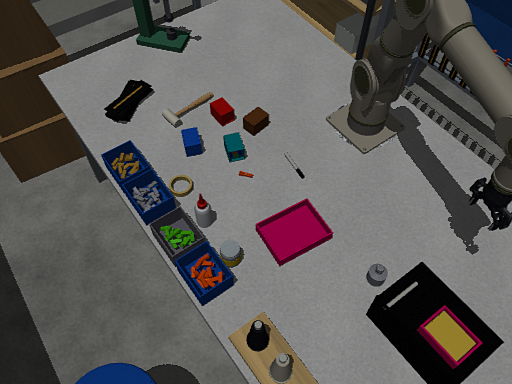

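View pics/b.png

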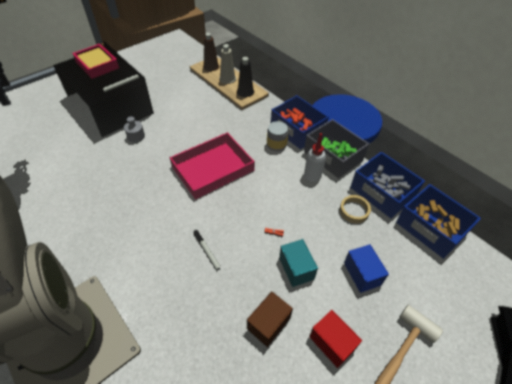

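The scene view shows the teal pot at (234,147), the spilled peg at (246,174), the tray at (294,232) and the marker at (294,165). The side view shows the same items at (298,262), (274,232), (212,165) and (206,250). I'll measure them next.

```bash
cat >> h.py <<'E'
def mask(c,name,roi=None):
    hsv=cv2.cvtColor(c["color"],cv2.COLOR_RGB2HSV); H,S,V=[hsv[...,i].astype(int) for i in range(3)]
    m={"teal":(H>82)&(H<100)&(S>120)&(V>35),"orange":(((H<16)|(H>177))&(S>150)&(V>110)),"pink":(H>158)&(H<176)&(S>140)&(V>60)}[name]
    if roi: r=np.zeros(m.shape,bool); r[roi[1]:roi[3],roi[0]:roi[2]]=True; m=m&r
    return m
E
python3 - <<'E'
from h import *
a=snap("scene");b=snap("side")
for c,rp,ro in ((a,(215,125,255,165),(232,165,262,184)),(b,(270,230,330,295),(255,222,292,242))):
    m=mask(c,"teal",rp); P,u,v=cloud(c,m); print("teal",m.sum(),P.min(0).round(3),P.max(0).round(3))
    top=P[P[:,2]>0.054]; print(" top n",len(top),"z",np.median(top[:,2]))
    r=cv2.minAreaRect(top[:,:2].astype(np.float32)*1000); print(" top rect",r,"corners",cv2.boxPoints(r).round(0).tolist())
    m=mask(c,"orange",ro); P,u,v=cloud(c,m); print("orange",m.sum(),"z",P[:,2].min().round(3),np.median(P[:,2]).round(3),P[:,2].max().round(3))
    vv,uu=np.nonzero(m); X=np.array([ray(c,x,y,0.010)[:2] for x,y in zip(uu,vv)])*1000
    r=cv2.minAreaRect(X.astype(np.float32)); print(" peg rect",r,X.mean(0), "px",uu.mean(),vv.mean())
    m=mask(c,"pink",(245,190,340,270) if c is a else (160,125,265,205)); P,u,v=cloud(c,m); 
    top=P[P[:,2]>0.036]; r=cv2.minAreaRect(top[:,:2].astype(np.float32)*1000); print(" tray",r,"z",np.percentile(P[:,2],[1,50,99]).round(3))
va=np.argwhere(mask(a,"orange",(232,165,262,184))).mean(0)[::-1];vb=np.argwhere(mask(b,"orange",(255,222,292,242))).mean(0)[::-1]
print("peg tri",tri(a,va,b,vb))
ia=cv2.cvtColor(a["color"],cv2.COLOR_RGB2BGR)[125:190,200:300];ib=cv2.cvtColor(b["color"],cv2.COLOR_RGB2BGR)[215:295,240:340]
cv2.imwrite("pics/c.png",np.vstack([cv2.resize(ia,(500,325),interpolation=2),cv2.resize(ib[:55],(500,275),interpolation=2)]))
E
```

```text
teal 348 [ 0.47  -0.242 -0.003] [ 0.556 -0.136  0.074]
 top n 288 z 0.06455627684566706
 top rect ((510.9402770996094, -190.01141357421875), (93.84246826171875, 62.05768966674805), 69.32353973388672) corners [[465.0, -223.0], [523.0, -245.0], [557.0, -157.0], [498.0, -135.0]]
orange 32 z 0.005 0.011 0.02
 peg rect ((538.1591186523438, -74.60430145263672), (13.056281089782715, 47.205352783203125), 34.48609161376953) [537.62867765 -74.75580286] px 245.59375 173.40625
 tray ((552.1336059570312, 225.88809204101562), (164.22421264648438, 211.5851287841797), 83.8763427734375) z [-0.001  0.008  0.048]
teal 950 [ 0.468 -0.237  0.01 ] [ 0.548 -0.143  0.068]
 top n 776 z 0.062408261787144606
 top rect ((508.8690490722656, -189.56716918945312), (83.45108795166016, 59.314510345458984), 69.12551879882812) corners [[466.0, -218.0], [522.0, -239.0], [551.0, -161.0], [496.0, -140.0]]
orange 47 z 0.003 0.009 0.014
 peg rect ((537.0856323242188, -75.72688293457031), (11.390717506408691, 44.328243255615234), 39.711509704589844) [538.17281037 -76.54389601] px 274.36170212765956 231.68085106382978
 tray ((550.224365234375, 225.16455078125), (157.67626953125, 207.2395477294922), 83.74532318115234) z [0.002 0.007 0.044]
peg tri [ 0.53773551 -0.07561604  0.00923268]
```

View pics/c.png

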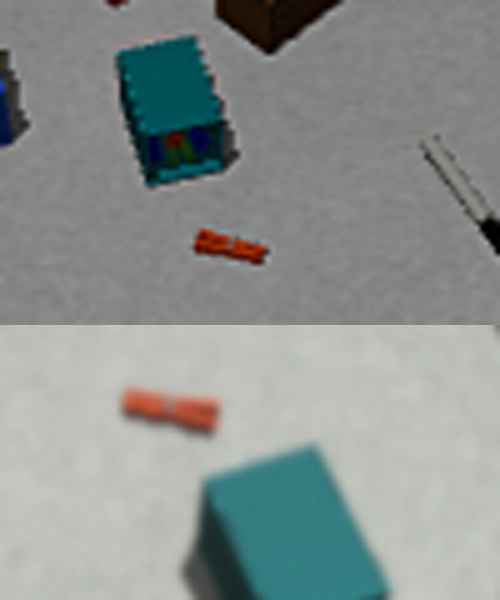

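The pot's mouth faces about 69° from +x, with its centre near (0.510, −0.190). The peg is at (0.538, −0.075), lying along about 127°. I'll check what `manip` offers before planning the tilts.

```bash
cat >> h.py <<'E'
def rel(p,R,o=None):
    "increments from present pose to tool target p,R (R: columns=tool axes)"
    o=o or get_obs(); R0=Rot.from_quat(o["ee_rot"]).as_matrix()
    return np.r_[R0.T@(np.array(p)-o["position"]), Rot.from_matrix(R0.T@R).as_rotvec()].round(4)
def down(yaw): # tool down, tool x at yaw (deg)
    y=np.radians(yaw); x=np.array([np.cos(y),np.sin(y),0]); z=np.array([0,0,-1.]); return np.c_[x,np.cross(z,x),z]
E
python3 - <<'E'
from h import *
import workcell
for o in (manip,optics,workorder): print([ (k,getattr(o,k) if not callable(getattr(o,k)) else 'fn') for k in dir(o) if k[0]!='_'])
o=get_obs()
for yaw in (127,): print(yaw, rel([0.538,-0.075,0.2],down(yaw)))
print(np.degrees(np.arctan2(.269,-.963)))
E
```

```text
[('MotionError', 'fn'), ('tip_extent', 0.025)]
[('camera', 'fn')]
[('hand_in', 'fn')]
127 [-5.383e-01 -5.521e-01  5.630e-02 -5.000e-04  2.000e-04  6.522e-01]
164.3930695284648
```

Request:
jog_arm(
  increments=[
    [-0.027,-0.028,0,0,0,0,1],
    [-0.054,-0.056,0,0,0,0,1],
    [-0.081,-0.084,0,0,0,0,1],
    [-0.108,-0.112,0,0,0,0,1],
    [-0.135,-0.14,0,0,0,0,1],
  ],
)

```text
clock: 0.67
position: [0.2612, 0.4289, 0.2562]
ee_rot: [0.136, 0.991, 0.0, -0.0]
ft_force: [0.7, 0.6, -0.2]
grip_width: 0.997
grasp_force: 0.0
```

Request:
jog_arm(
  increments=[
    [-0.027,-0.028,0,0,0,0,1],
    [-0.054,-0.056,0,0,0,0,1],
    [-0.081,-0.084,0,0,0,0,1],
    [-0.108,-0.112,0,0,0,0,1],
    [-0.135,-0.14,0,0,0,0,1],
  ],
)

```text
clock: 1.08
position: [0.3534, 0.2577, 0.2564]
ee_rot: [0.136, 0.991, 0.0, 0.0]
ft_force: [1.0, 0.7, 0.2]
grip_width: 0.999
grasp_force: 0.0
```

Request:
jog_arm(
  increments=[
    [-0.027,-0.028,0,0,0,0,1],
    [-0.054,-0.056,0,0,0,0,1],
    [-0.081,-0.084,0,0,0,0,1],
    [-0.108,-0.112,0,0,0,0,1],
    [-0.135,-0.138,0,0,0,0,1],
  ],
)

```text
clock: 1.5
position: [0.4462, 0.088, 0.2566]
ee_rot: [0.136, 0.991, 0.0, 0.0]
ft_force: [0.8, 1.0, -0.7]
grip_width: 0.996
grasp_force: 0.0
```

Request:
jog_arm(
  increments=[
    [-0.027,-0.028,0.01,0,0,0,1],
    [-0.054,-0.056,0.02,0,0,0,1],
    [-0.081,-0.084,0.03,0,0,0,1],
    [-0.108,-0.112,0.04,0,0,0,1],
    [-0.133,-0.134,0.05,0,0,0,1],
  ],
)

```text
clock: 1.92
position: [0.5383, -0.0775, 0.2062]
ee_rot: [0.137, 0.991, -0.0, 0.001]
ft_force: [0.8, 0.5, -0.1]
grip_width: 0.998
grasp_force: 0.0
```

Request:
jog_arm(
  increments=[
    [0,0,0,0,0,0.12,0.2],
    [0,0,0,0,0,0.24,0.2],
    [0,0,0,0,0,0.36,0.2],
    [0,0,0,0,0,0.48,0.2],
    [0,0,0,0,0,0.6,0.2],
  ],
)

```text
clock: 2.33
position: [0.5377, -0.0747, 0.2062]
ee_rot: [0.425, 0.905, -0.0, -0.0]
ft_force: [0.4, -0.3, -0.5]
grip_width: 0.6
grasp_force: 0.0
```

Run:
```python
from h import *
w=snap("wrist"); save(w,"pics/w2.png"); np.save("w2.npy",w,allow_pickle=True)
print(get_obs()["joint_pos"].round(3))
n,l,s,cen=cv2.connectedComponentsWithStats(mask(w,"orange").astype(np.uint8))
for i in range(1,n):
    if s[i,4]>80:
        v,u=np.nonzero(l==i); X=np.array([ray(w,x,y,0.010)[:2] for x,y in zip(u,v)])*1000
        r=cv2.minAreaRect(X.astype(np.float32)); print(s[i],r,X.mean(0))
        P,_,_=cloud(w,l==i); print("z",np.percentile(P[:,2],[5,50,95]))
        c0=np.array(r[0]); e=cv2.PCACompute(X.astype(np.float32),None)[1][0]; print("axis",e)
        q=(X-c0)@e; n_=np.array([-e[1],e[0]])
        for k in range(-24,25,8):
            t=((X-c0)@n_)[abs(q-k)<3]; print(k,len(t), t.min().round(1),t.max().round(1))
```

```text
[-0.593  0.216  0.739  1.781 -0.155  1.205  0.874]
[245 144  15  49 436] ((539.1259765625, -73.44774627685547), (14.057456970214844, 51.612361907958984), 38.65113830566406) [538.47352231 -71.03164439]
z [-0.00042648  0.00887502  0.00992987]
axis [-0.60043186  0.7996759 ]
-24 30 -7.8 6.4
-16 46 -7.4 5.6
-8 47 -6.9 5.0
0 34 -6.5 4.3
8 58 -6.1 4.6
16 65 -6.6 4.8
24 47 -6.2 4.3
[  0 296  35  48 848] ((441.0017395019531, -409.0614929199219), (40.62265396118164, 70.99250793457031), 26.60250473022461) [ 432.4432339  -407.55272227]
z [0.06003636 0.06099735 0.06199578]
axis [-0.24424013  0.96971476]
-24 37 3.6 15.9
-16 57 0.1 17.9
-8 76 -4.0 19.5
0 96 -8.2 21.2
8 116 -11.6 23.1
16 140 -16.8 25.0
24 85 -6.2 26.6
```

View pics/w2.png

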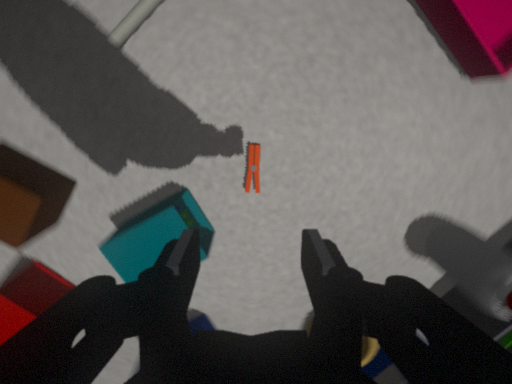

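The peg is at (253,167), with its jaws at the top of the image, toward (−0.6, +0.8), and its legs at the bottom. The pot's mouth is at (190,210).

Run:
```python
from h import *
print(rel([0.5315,-0.0657,0.0285],down(128)))
```

```text
[ 0.0108  0.0008  0.1777 -0.     -0.0002  0.0198]
```

Request:
jog_arm(
  increments=[
    [0.011,0.001,0.035,0,0,0.02,0.0],
    [0.011,0.001,0.07,0,0,0.02,-0.2],
    [0.011,0.001,0.105,0,0,0.02,-0.3],
    [0.011,0.001,0.135,0,0,0.02,-0.3],
    [0.011,0.001,0.155,0,0,0.02,-0.3],
  ],
  grip_force=30,
)

```text
clock: 2.8
position: [0.53, -0.0653, 0.0484]
ee_rot: [0.43, 0.903, -0.001, -0.001]
ft_force: [-0.2, 0.3, 0.2]
grip_width: 0.351
grasp_force: 0.0
```

Request:
jog_arm(
  increments=[
    [0,0,0.012,0,0,0,-0.3],
    [0,0,0.022,0,0,0,-0.3],
    [0,0,0.022,0,0,0,-0.3],
    [0,0,0.022,0,0,0,-0.3],
  ],
)

```text
clock: 3.13
position: [0.5319, -0.0657, 0.0299]
ee_rot: [0.431, 0.902, 0.0, 0.0]
ft_force: [-0.1, 0.1, 0.4]
grip_width: 0.353
grasp_force: 0.0
```

Request:
jog_arm(
  increments=[
    [0,0,0,0,0,0,-1],
    [0,0,0,0,0,0,-1],
    [0,0,0,0,0,0,-1],
    [0,0,0,0,0,0,-1],
    [0,0,0,0,0,0,-1],
  ],
)

```text
clock: 3.55
position: [0.5325, -0.0656, 0.0306]
ee_rot: [0.432, 0.902, 0.001, 0.001]
ft_force: [-1.5, -0.4, 6.7]
grip_width: 0.121
grasp_force: 30.8
```

Request:
jog_arm(
  increments=[
    [0,0,-0.03,0,0,0,-1],
    [0,0,-0.065,0,0,0,-1],
    [0,0,-0.1,0,0,0,-1],
    [0,0,-0.1,0,0,0,-1],
  ],
)

```text
clock: 3.88
position: [0.5348, -0.0663, 0.1359]
ee_rot: [0.432, 0.902, 0.003, 0.004]
ft_force: [1.8, -0.4, 0.5]
grip_width: 0.126
grasp_force: 30.0
```

Run:
```python
from h import *
o=get_obs(); print(o["grip_width"],o["grasp_force"],o["joint_pos"].round(3)); print(rel([0.59,0.215,0.13],down(100)))
w=snap("wrist"); n,l,s,cen=cv2.connectedComponentsWithStats(mask(w,"orange").astype(np.uint8)); print([(s[i].tolist(),w["depth"][l==i].mean()) for i in range(1,n) if s[i,4]>60])
```

```text
0.1262538052109012 29.9813711643219 [-0.585  0.286  0.724  1.873 -0.219  1.052  0.903]
[0.1846 0.2193 0.0067 0.0091 0.0027 0.5027]
[([237, 261, 27, 49, 691], np.float32(0.15908949)), ([0, 320, 32, 19, 112], np.float32(0.301856))]
```

Peg held. I'll carry it over to the tray.

Request:
jog_arm(
  increments=[
    [0.026,0.031,0,0,0,0,-1],
    [0.052,0.062,0,0,0,0,-1],
    [0.078,0.093,0,0,0,0,-1],
    [0.104,0.124,0,0,0,0,-1],
    [0.13,0.155,0,0,0,0,-1],
  ],
)

```text
clock: 4.35
position: [0.5703, 0.135, 0.1288]
ee_rot: [0.432, 0.902, 0.0, -0.0]
ft_force: [0.6, 0.1, -0.2]
grip_width: 0.123
grasp_force: 30.0
```

Request:
jog_arm(
  increments=[
    [0.026,0.031,0,0,0,0,-1],
    [0.055,0.064,0.01,0,0,0,-1],
    [0.055,0.064,0.04,0,0,0,-1],
    [0.055,0.064,0.07,0,0,0,-1],
    [0.055,0.064,0.088,0,0,0,-1],
  ],
)

```text
clock: 4.77
position: [0.584, 0.2166, 0.0375]
ee_rot: [0.431, 0.902, -0.001, -0.001]
ft_force: [-0.1, -0.3, -0.5]
grip_width: 0.125
grasp_force: 30.0
```

Request:
jog_arm(
  increments=[
    [0,0,0,0,0,0,-1],
    [0,0,0,0,0,0,-0.3],
    [0,0,0,0,0,0,-0.3],
    [0,0,0,0,0,0,-0.3],
    [0,0,0,0,0,0,-0.3],
  ],
)

```text
clock: 5.18
position: [0.5867, 0.2161, 0.0428]
ee_rot: [0.432, 0.902, 0.001, 0.001]
ft_force: [-0.5, -0.1, -0.1]
grip_width: 0.349
grasp_force: 0.0
```

Request:
jog_arm(
  increments=[
    [0,0,-0.03,0,0,0,-0.3],
    [0,0,-0.07,0,0,0,-0.3],
    [0,0,-0.11,0,0,0,0],
    [0,0,-0.15,0,0,0,0.5],
    [0,0,-0.15,0,0,0,1],
  ],
)

```text
clock: 5.6
position: [0.5896, 0.2164, 0.2007]
ee_rot: [0.432, 0.902, 0.005, 0.004]
ft_force: [0.8, -0.8, 0.8]
grip_width: 0.766
grasp_force: 0.0
```

Run:
```python
from h import *
a=snap("scene");b=snap("side")
for c,r in((a,(245,190,340,270)),(b,(160,125,265,205))):
    m=mask(c,"orange",r); P,_,_=cloud(c,m); print(m.sum(),P.mean(0) if m.sum() else 0)
m=mask(a,"teal",(215,125,255,165)); P,u,v=cloud(a,m); print(P[P[:,2]>.054].mean(0))
o=get_obs(); print(o["position"],o["joint_pos"].round(3))
print(rel([0.5165,-0.173,0.2],down(69)))
```

```text
34 [0.5910569  0.20334992 0.01555851]
60 [0.59162816 0.201719   0.01343541]
[ 0.51210497 -0.18830893  0.06391464]
[0.58702505 0.2161834  0.19405956] [-0.898  0.413  0.615  1.574 -0.25   1.229  0.439]
[-0.2589 -0.299  -0.0074  0.0046 -0.0024  1.0444]
```

The spilled peg is in the tray. Before gripping the pot, I'll try the dump tilt here with the gripper empty.

Request:
jog_arm(
  increments=[
    [0,0,0,0,-0.12,-0.1,1],
    [0,0,0,0,-0.24,0,1],
    [0,0,0,0,-0.36,0,1],
    [0,0,0,0,-0.48,0,1],
    [0,0,0,0,-0.6,0,1],
  ],
)

```text
clock: 6.12
position: [0.586, 0.2163, 0.1916]
ee_rot: [0.413, 0.864, -0.123, 0.26]
ft_force: [0.8, 0.4, -2.2]
grip_width: 1.005
grasp_force: 0.0
```

Request:
jog_arm(
  increments=[
    [0,0,0,0,-0.12,0,1],
    [0,0,0,0,-0.24,0,1],
    [0,0,0,0,-0.36,0,1],
    [0,0,0,0,-0.48,0,1],
    [0,0,0,0,-0.6,0,1],
  ],
)

```text
clock: 6.53
position: [0.5855, 0.217, 0.191]
ee_rot: [0.357, 0.749, -0.24, 0.504]
ft_force: [0.7, 0.8, -0.8]
grip_width: 0.997
grasp_force: 0.0
```

Run:
```python
from h import *
o=get_obs(); print(o["position"],o["joint_pos"].round(3)); print(Rot.from_quat(o["ee_rot"]).as_matrix().round(2))
```

```text
[0.5854598  0.21700311 0.19104665] [-1.594  0.763  0.898  1.795  0.679  1.113 -0.522]
[[-0.24  0.78  0.58]
 [ 0.29  0.63 -0.72]
 [-0.93  0.   -0.38]]
```

Dump tilt reaches 68° with comfortable joints. I'll return, go to a point near the pot and try the upright tilt.

Request:
jog_arm(
  increments=[
    [0,0,0,0,0.12,0,1],
    [0,0,0,0,0.24,0,1],
    [0,0,0,0,0.36,0,1],
    [0,0,0,0,0.48,0,1],
    [0,0,0,0,0.6,0,1],
  ],
)

```text
clock: 6.95
position: [0.5856, 0.2166, 0.191]
ee_rot: [0.413, 0.866, -0.122, 0.256]
ft_force: [0.3, 0.3, -1.7]
grip_width: 0.996
grasp_force: 0.0
```

Request:
jog_arm(
  increments=[
    [0,0,0,0,0.12,0,1],
    [0,0,0,0,0.24,0,1],
    [0,0,0,0,0.36,0,1],
    [0,0,0,0,0.48,0,1],
    [0,0,0,0,0.6,0,1],
  ],
)

```text
clock: 7.37
position: [0.586, 0.2164, 0.1918]
ee_rot: [0.431, 0.902, 0.007, -0.012]
ft_force: [-1.6, -0.4, -0.5]
grip_width: 1.002
grasp_force: 0.0
```

Request:
jog_arm(
  increments=[
    [-0.026,-0.03,0,0,0,0,1],
    [-0.052,-0.06,0,0,0,0,1],
    [-0.078,-0.09,0,0,0,0,1],
    [-0.104,-0.12,0,0,0,0,1],
    [-0.13,-0.15,0,0,0,0,1],
  ],
)

```text
clock: 7.78
position: [0.5494, 0.0187, 0.1877]
ee_rot: [0.432, 0.902, 0.004, -0.01]
ft_force: [0.4, -0.5, -1.0]
grip_width: 1.0
grasp_force: 0.0
```

Request:
jog_arm(
  increments=[
    [-0.026,-0.03,0,0,0,0,1],
    [-0.052,-0.06,0,0,0,0,1],
    [-0.078,-0.09,0,0,0,0,1],
    [-0.104,-0.12,0,0,0,0,1],
    [-0.13,-0.15,0,0,0,0,1],
  ],
)

```text
clock: 8.2
position: [0.5142, -0.1762, 0.1852]
ee_rot: [0.432, 0.902, 0.005, -0.01]
ft_force: [1.3, 0.5, -0.5]
grip_width: 1.004
grasp_force: 0.0
```

Request:
jog_arm(
  increments=[
    [0,0,0,0,0,0.12,1],
    [0,0,0,0,0,0.24,1],
    [0,0,0,0,0,0.36,1],
    [0,0,0,0,0,0.48,1],
    [0,0,0,0,0,0.6,1],
  ],
)

```text
clock: 8.62
position: [0.5148, -0.1747, 0.185]
ee_rot: [0.681, 0.732, 0.001, -0.011]
ft_force: [-0.5, 1.3, 0.2]
grip_width: 0.999
grasp_force: 0.0
```

Request:
jog_arm(
  increments=[
    [0,0,0,0,0,0.12,1],
    [0,0,0,0,0,0.24,1],
    [0,0,0,0,0,0.36,1],
    [0,0,0,0,0,0.44,1],
  ],
)

```text
clock: 8.95
position: [0.5148, -0.1745, 0.185]
ee_rot: [0.825, 0.566, -0.001, -0.011]
ft_force: [0.8, 0.3, 0.5]
grip_width: 1.002
grasp_force: 0.0
```

Run:
```python
from h import *
o=get_obs(); print(o["position"],o["joint_pos"].round(3)); print(Rot.from_quat(o["ee_rot"]).as_matrix().round(2))
```

```text
[ 0.51483713 -0.17451421  0.18503861] [-0.576  0.321  0.988  1.796 -0.297  1.2    0.135]
[[ 0.36  0.93 -0.01]
 [ 0.93 -0.36  0.02]
 [ 0.01 -0.02 -1.  ]]
```

Request:
jog_arm(
  increments=[
    [0,0,0,0,0.12,0,1],
    [0,0,0,0,0.24,0,1],
    [0,0,0,0,0.36,0,1],
    [0,0,0,0,0.48,0,1],
    [0,0,0,0,0.6,0,1],
  ],
)

```text
clock: 9.37
position: [0.5156, -0.175, 0.1863]
ee_rot: [0.786, 0.539, 0.246, -0.178]
ft_force: [-0.1, 0.2, -0.9]
grip_width: 1.005
grasp_force: 0.0
```

Run:
```python
from h import *
o=get_obs(); print(o["position"],o["joint_pos"].round(3)); print(Rot.from_quat(o["ee_rot"]).as_matrix().round(2))
```

```text
[ 0.51557457 -0.17504582  0.18628865] [-0.091  0.418  0.821  1.79  -0.877  1.438  0.653]
[[ 0.3   0.93  0.19]
 [ 0.76 -0.35  0.55]
 [ 0.58 -0.02 -0.82]]
```

Request:
jog_arm(
  increments=[
    [0,0,0,0,0.12,0,1],
    [0,0,0,0,0.24,0,1],
    [0,0,0,0,0.36,0,1],
    [0,0,0,0,0.48,0,1],
    [0,0,0,0,0.6,0,1],
  ],
)

```text
clock: 9.78
position: [0.5151, -0.1753, 0.1852]
ee_rot: [0.679, 0.461, 0.466, -0.33]
ft_force: [0.3, -0.1, -0.9]
grip_width: 0.999
grasp_force: 0.0
```

Run:
```python
from h import *
o=get_obs(); print(o["position"],o["joint_pos"].round(3)); print(Rot.from_quat(o["ee_rot"]).as_matrix().round(2))
```

```text
[ 0.51506184 -0.17531953  0.18521078] [ 0.325  0.672  0.564  1.747 -1.254  1.823  0.937]
[[ 0.14  0.93  0.33]
 [ 0.32 -0.36  0.88]
 [ 0.94 -0.02 -0.35]]
```

Request:
jog_arm(
  increments=[
    [0,0,0,0,0.12,0,1],
    [0,0,0,0,0.24,0,1],
    [0,0,0,0,0.36,0,1],
    [0,0,0,0,0.36,0,1],
  ],
)

```text
clock: 10.12
position: [0.5139, -0.1755, 0.184]
ee_rot: [0.584, 0.392, 0.581, -0.409]
ft_force: [-0.5, -0.2, -0.5]
grip_width: 0.999
grasp_force: 0.0
```

Run:
```python
from h import *
o=get_obs(); print(o["position"],o["joint_pos"].round(3)); print(Rot.from_quat(o["ee_rot"]).as_matrix().round(2))
```

```text
[ 0.51392999 -0.17549673  0.18404585] [ 0.746  0.8    0.062  1.697 -1.256  1.863  0.956]
[[ 0.02  0.93  0.36]
 [-0.02 -0.36  0.93]
 [ 1.   -0.02  0.01]]
```

Full upright tilt is reachable. Next I'll check where obstacles stand, to choose a free standing spot with room for the wrist behind it.

Run:
```python
from h import *
b=snap("scene"); H=np.zeros((30,30))
P,_,_=cloud(b)
i=((P[:,0]-0.3)//0.02).astype(int); j=((P[:,1]+0.4)//0.02).astype(int)
ok=(i>=0)&(i<22)&(j>=0)&(j<30); np.maximum.at(H,(i[ok],j[ok]),P[ok,2])
print("rows x=.30.. cols y=-.40.. (cm)")
for k in range(22): print("%.2f "%(0.3+.02*k)+" ".join("%2d"%round(100*min(h,.99)) if h>.012 else " ." for h in H[k]))
```

```text
rows x=.30.. cols y=-.40.. (cm)
0.30  . 45 47 49 51 52 53  .  6  .  .  .  1  .  .  .  .  .  .  .  .  .  .  .  .  .  .  .  .  .
0.32 41 43 45 44 45  7  7  7  7  7  .  .  1  1  .  .  .  .  .  .  .  .  .  .  .  .  .  .  .  .
0.34 40 41 41 40  .  .  7  7  7  7  1  .  1  .  .  .  2  2  2  .  .  .  .  .  .  .  1  .  .  1
0.36 36 37 34  .  .  .  7  7  7  7  .  .  .  .  .  .  2  2  2  2  2  2  3  2  .  .  .  .  .  .
0.38 33 32  .  .  .  .  7  7  7  7  .  .  .  .  .  .  .  .  .  .  .  .  2  2  .  .  .  .  1  .
0.40 27 23 22 21 20  .  7 19  7  7  .  .  .  .  .  .  .  .  .  .  .  .  .  .  .  .  .  .  .  .
0.42 23 23 23 23 22 21 20 19 20 20 20 19  .  .  .  .  .  1  .  .  .  1  .  .  .  .  .  .  .  .
0.44 23 23 23 23 23 22 22 21 20 20 20 20 19  .  .  .  1  .  .  .  .  .  .  .  .  .  .  5  5  5
0.46 22 22 23 23 22 23 23 22 21 21 20 20 20  .  .  .  .  .  .  .  .  .  .  .  .  .  .  5  4  1
0.48 19 21 22 21 22 22 22 21 20 20  7  8  7  5  .  .  .  .  .  .  .  .  .  .  .  1  .  5  4  2
0.50  .  .  .  1 20 21 21 21 21  7  7  7  7  7  .  .  .  .  .  .  .  .  .  .  .  .  1  5  1  2
0.52  .  .  .  1  . 20 
[... 321 characters left out ...]
 .  .  .  .  .  .  .  .  .  5  1  2
0.60  .  .  6  7  8  7  7  7  .  .  .  .  .  .  .  .  .  .  .  .  .  .  .  .  .  .  4  5  .  2
0.62  .  .  7  7  7  7  7  7  .  .  .  .  .  .  .  .  .  .  .  1  .  .  .  .  .  .  5  5  1  2
0.64  .  .  7  7  7  7  7  .  .  .  .  .  .  .  .  .  .  .  .  1  .  .  .  .  .  .  4  5  5  4
0.66  .  .  .  .  4  7  7  .  .  .  .  .  .  .  .  .  .  .  .  .  .  .  .  .  .  .  .  .  .  .
0.68  .  .  .  .  .  .  .  .  .  1  .  .  .  .  .  1  .  .  .  .  .  .  .  .  .  .  .  .  .  .
0.70  .  .  .  .  .  .  .  .  .  .  .  .  .  .  .  .  .  .  1  .  .  .  .  .  .  .  .  .  .  .
0.72  .  .  .  .  .  .  .  .  .  .  3  3  3  3  .  .  .  .  .  .  .  .  .  .  .  .  .  .  .  .
```

Clear lane: x about 0.45–0.58, y from −0.1 to 0.1. I'll grasp the pot near its mouth with the tool leaning 25°, which keeps the wrist higher when the pot is stood up. First, tilt back.

Request:
jog_arm(
  increments=[
    [0,0,0,0,-0.12,0,1],
    [0,0,0,0,-0.24,0,1],
    [0,0,0,0,-0.36,0,1],
    [0,0,0,0,-0.48,0,1],
    [0,0,0,0,-0.6,0,1],
  ],
)

```text
clock: 10.58
position: [0.5153, -0.1757, 0.1861]
ee_rot: [0.732, 0.5, 0.377, -0.269]
ft_force: [-0.5, 0.9, -0.9]
grip_width: 0.997
grasp_force: 0.0
```

Request:
jog_arm(
  increments=[
    [0,0,0,0,-0.12,0,1],
    [0,0,0,0,-0.24,0,1],
    [0,0,0,0,-0.36,0,1],
    [0,0,0,0,-0.48,0,1],
    [0,0,0,0,-0.6,0,1],
  ],
)

```text
clock: 11.0
position: [0.5157, -0.1753, 0.1872]
ee_rot: [0.81, 0.557, 0.145, -0.109]
ft_force: [-0.8, 0.7, -0.9]
grip_width: 0.996
grasp_force: 0.0
```

Request:
jog_arm(
  increments=[
    [0,0,0,0,-0.12,0,1],
    [0,0,0,0,-0.24,0,1],
    [0,0,0,0,-0.36,0,1],
    [0,0,0,0,-0.48,0,1],
    [0,0,0,0,-0.6,0,1],
  ],
)

```text
clock: 11.42
position: [0.5161, -0.1746, 0.1874]
ee_rot: [0.817, 0.565, -0.1, 0.061]
ft_force: [-0.0, 0.1, -0.8]
grip_width: 1.0
grasp_force: 0.0
```

Request:
jog_arm(
  increments=[
    [0,0,0,0,-0.12,0,1],
    [0,0,0,0,-0.2,0,1],
    [0,0,0,0,-0.2,0,1],
  ],
)

```text
clock: 11.67
position: [0.5162, -0.1705, 0.1846]
ee_rot: [0.8, 0.56, -0.182, 0.115]
ft_force: [-0.8, 1.5, -0.3]
grip_width: 1.002
grasp_force: 0.0
```

```bash
cat >> h.py <<'E'
def lean(yaw,pitch): # tool-down at yaw, then rotated about tool y by pitch deg (negative: x dips)
    return down(yaw)@Rot.from_euler("y",pitch,degrees=True).as_matrix()
E
python3 - <<'E'
from h import *
R=lean(69,-25); G=np.array([.5143,-.178,.033]); T=G-.006*R[:,2]; o=get_obs()
print(o["position"],o["joint_pos"].round(3)); print(rel(T-.1*R[:,2],R)); print(rel(T,R))
w=snap("wrist"); save(w,"pics/w3.png")
m=mask(w,"teal"); P,u,v=cloud(w,m); t=P[P[:,2]>.056]; print(len(t),np.median(t[:,2])); r=cv2.minAreaRect(t[:,:2].astype(np.float32)*1000); print(r)
E
```

```text
[ 0.51616806 -0.1704905   0.18460026] [-0.22   0.29   0.263  1.749  0.344  1.287 -0.438]
[ 0.057   0.0025  0.0348 -0.0128 -0.0033  0.0194]
[ 0.0566  0.0038  0.1348 -0.0128 -0.0033  0.0194]
6973 0.06097894772331353
((512.8960571289062, -188.38905334472656), (86.80641174316406, 60.63882827758789), 69.85601043701172)
```

View pics/w3.png

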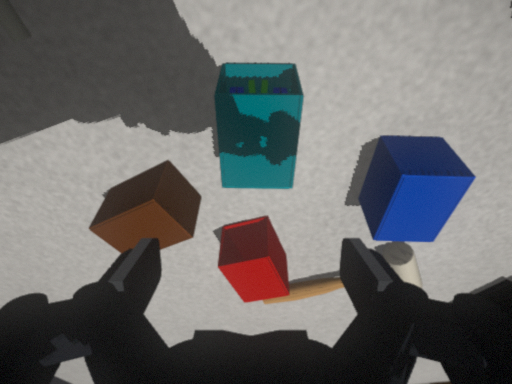

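The view shows the teal pot at (258,125), mouth end up at y=65. The brown, red and blue pots stand clear of the fingers. Now the approach.

Request:
jog_arm(
  increments=[
    [0.03,0.003,0,-0.013,-0.003,0.014,1],
    [0.057,0.005,0.01,-0.013,-0.003,0.014,1],
    [0.057,0.005,0.035,-0.013,-0.003,0.014,1],
    [0.057,0.005,0.055,-0.013,-0.003,0.014,1],
    [0.057,0.005,0.055,-0.013,-0.003,0.014,1],
  ],
  grip_force=45,
)

```text
clock: 12.13
position: [0.526, -0.1518, 0.1095]
ee_rot: [0.807, 0.551, -0.179, 0.119]
ft_force: [-0.8, -0.3, -0.7]
grip_width: 0.999
grasp_force: 0.0
```

Run:
```python
from h import *
R=lean(69.5,-25); G=np.array([.5162,-.1778,.033]); T=G-.006*R[:,2]
print(rel(T,R))
```

```text
[ 0.0069  0.0006  0.0751 -0.0108 -0.0033 -0.0124]
```

Request:
jog_arm(
  increments=[
    [0.007,0.001,0.025,-0.01,0,-0.012,1],
    [0.007,0.001,0.045,-0.01,0,-0.012,1],
    [0.007,0.001,0.06,-0.01,0,-0.012,1],
    [0.007,0.001,0.074,-0.01,0,-0.012,1],
    [0.007,0.001,0.074,-0.01,0,-0.012,1],
  ],
)

```text
clock: 12.55
position: [0.5195, -0.1745, 0.0414]
ee_rot: [0.803, 0.556, -0.176, 0.123]
ft_force: [0.0, -0.0, -0.1]
grip_width: 1.001
grasp_force: 0.0
```

Request:
jog_arm(
  increments=[
    [0,0,0,0,0,0,0.4],
    [0,0,0,0,0,0,0.3],
    [0,0,0,0,0,0,0],
    [0,0,0,0,0,0,-1],
    [0,0,0,0,0,0,-1],
  ],
)

```text
clock: 12.97
position: [0.5223, -0.1722, 0.0437]
ee_rot: [0.802, 0.558, -0.174, 0.125]
ft_force: [0.1, -0.1, 7.7]
grip_width: 0.721
grasp_force: 49.6
```

Request:
jog_arm(
  increments=[
    [0,0,0,0,0,0,-1],
    [0,0,0,0,0,0,-1],
  ],
)

```text
clock: 13.13
position: [0.5224, -0.1722, 0.0437]
ee_rot: [0.802, 0.558, -0.174, 0.125]
ft_force: [-0.4, 0.1, 7.1]
grip_width: 0.719
grasp_force: 49.6
```

Request:
jog_arm(
  increments=[
    [-0.008,0,-0.018,0,0,0,-1],
    [-0.02,0,-0.044,0,0,0,-1],
    [-0.035,0,-0.074,0,0,0,-1],
    [-0.05,0,-0.105,0,0,0,-1],
    [-0.05,0,-0.105,0,0,0,-1],
  ],
)

```text
clock: 13.55
position: [0.5234, -0.1739, 0.1654]
ee_rot: [0.803, 0.557, -0.171, 0.127]
ft_force: [1.4, -0.4, -0.8]
grip_width: 0.72
grasp_force: 50.0
```

Run:
```python
from h import *
o=get_obs(); R=Rot.from_quat(o["ee_rot"]).as_matrix(); print(R.round(2),o["joint_pos"].round(3))
print(rel([.545,.225,.20],R))
b=snap("side"); save(b,"pics/b2.png"); m=mask(b,"teal"); P,_,_=cloud(b,m); print(m.sum(),P.mean(0),P[:,2].min())
```

```text
[[ 0.32  0.94 -0.13]
 [ 0.85 -0.35 -0.39]
 [-0.42  0.01 -0.91]] [-0.216  0.306  0.261  1.773  0.355  1.221 -0.467]
[ 0.3321 -0.1175 -0.1916  0.      0.      0.    ]
819 [ 0.50759515 -0.2044106   0.18234713] 0.1350236754289907
```

View pics/b2.png

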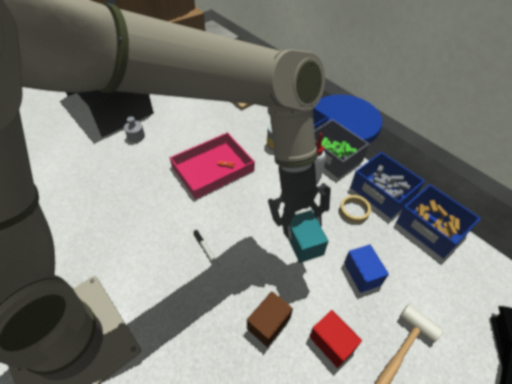

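The side view shows the pot held at (308,236), clear of everything, and the spilled peg in the tray at (227,163). I'll carry the pot level and brake gently.

Request:
jog_arm(
  increments=[
    [0.009,-0.003,-0.004,0,0,0,-1],
    [0.026,-0.008,-0.012,0,0,0,-1],
    [0.052,-0.017,-0.024,0,0,0,-1],
    [0.083,-0.027,-0.038,0,0,0,-1],
    [0.113,-0.036,-0.052,0,0,0,-1],
  ],
)

```text
clock: 14.02
position: [0.5285, -0.042, 0.1566]
ee_rot: [0.802, 0.558, -0.176, 0.123]
ft_force: [0.7, 0.1, -2.3]
grip_width: 0.72
grasp_force: 50.0
```

Request:
jog_arm(
  increments=[
    [0.03,-0.01,-0.014,0,0,0,-1],
    [0.061,-0.02,-0.028,0,0,0,-1],
    [0.09,-0.029,-0.042,0,0,0,-1],
    [0.118,-0.038,-0.054,0,0,0,-1],
    [0.143,-0.046,-0.066,0,0,0,-1],
  ],
)

```text
clock: 14.43
position: [0.5397, 0.1226, 0.156]
ee_rot: [0.801, 0.559, -0.176, 0.124]
ft_force: [1.2, -0.0, -1.3]
grip_width: 0.716
grasp_force: 50.0
```

Request:
jog_arm(
  increments=[
    [0.022,-0.007,-0.01,0,0,0,-1],
    [0.037,-0.012,-0.017,0,0,0,-1],
    [0.047,-0.015,-0.022,0,0,0,-1],
    [0.054,-0.018,-0.025,0,0,0,-1],
    [0.058,-0.019,-0.026,0,0,0,-1],
  ],
)

```text
clock: 14.85
position: [0.5447, 0.1866, 0.1562]
ee_rot: [0.801, 0.558, -0.176, 0.124]
ft_force: [0.2, -0.0, -2.6]
grip_width: 0.717
grasp_force: 50.1
```

Run:
```python
from h import *
o=get_obs(); R=Rot.from_quat(o["ee_rot"]).as_matrix(); print(o["position"],o["joint_pos"].round(3))
print(rel([.55,.185,.13],R@Rot.from_euler("y",-62,degrees=True).as_matrix()))
b=snap("side"); m=mask(b,"teal"); P,_,_=cloud(b,m); print(m.sum(),P.mean(0),P[:,2].min())
```

```text
[0.54469882 0.18655012 0.15620667] [-0.605  0.514  0.068  1.49   0.236  1.484 -0.955]
[ 0.0114  0.0054  0.0236 -0.     -1.0821  0.    ]
390 [0.5308601  0.15614705 0.17485303] 0.16887480428083904
```

Request:
jog_arm(
  increments=[
    [0.006,0.003,0.006,0,-0.11,0,-1],
    [0.006,0.003,0.012,0,-0.22,0,-1],
    [0.006,0.003,0.012,0,-0.33,0,-1],
    [0.006,0.003,0.012,0,-0.44,0,-1],
    [0.006,0.003,0.012,0,-0.55,0,-1],
  ],
)

```text
clock: 15.32
position: [0.5486, 0.1843, 0.1441]
ee_rot: [0.724, 0.502, -0.388, 0.272]
ft_force: [0.4, -1.5, -1.6]
grip_width: 0.718
grasp_force: 50.2
```

Request:
jog_arm(
  increments=[
    [0,0,0,0,-0.11,0,-1],
    [0,0,0,0,-0.22,0,-1],
    [0,0,0,0,-0.33,0,-1],
    [0,0,0,0,-0.44,0,-1],
    [0,0,0,0,-0.54,0,-1],
  ],
)

```text
clock: 15.73
position: [0.5481, 0.1767, 0.1356]
ee_rot: [0.63, 0.438, -0.532, 0.358]
ft_force: [0.2, -1.3, -4.1]
grip_width: 0.718
grasp_force: 50.7
```

Request:
jog_arm(
  increments=[
    [0,0,0,0,0,0,-1],
    [0,0,0,0,0,0,-1],
    [0,0,0,0,0,0,-1],
    [0,0,0,0,0,0,-1],
  ],
)

```text
clock: 16.07
position: [0.5483, 0.1771, 0.1366]
ee_rot: [0.632, 0.439, -0.53, 0.356]
ft_force: [-0.7, 0.3, -1.0]
grip_width: 0.717
grasp_force: 50.8
```

Run:
```python
from h import *
o=get_obs(); R=Rot.from_quat(o["ee_rot"]).as_matrix(); print(R.round(2),o["position"],o["joint_pos"].round(3))
b=snap("side"); a=snap("scene"); A=b["color"][90:230,140:300];B=a["color"][170:290,230:360]
cv2.imwrite("pics/d.png",cv2.cvtColor(np.hstack([cv2.resize(A,(400,350)),cv2.resize(B,(380,350))]),cv2.COLOR_RGB2BGR))
```

```text
[[ 0.05  0.93 -0.36]
 [ 0.18 -0.36 -0.92]
 [-0.98 -0.02 -0.18]] [0.5483376  0.17707167 0.13660651] [-1.014  1.215  0.687  1.082  0.278  2.056 -0.688]
```

View pics/d.png

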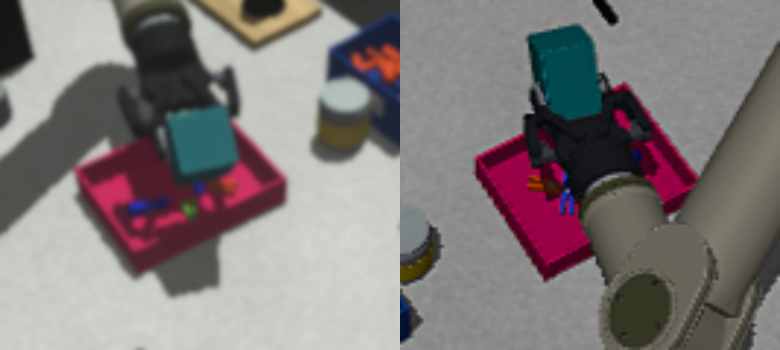

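The crop shows the pot tipped at (200,140) with blue, green and orange pegs in the tray below it. I'll level the pot, back off and count the pegs.

Request:
jog_arm(
  increments=[
    [-0.02,0,0,0,0.08,0,-1],
    [-0.04,0,0,0,0.2,0,-1],
    [-0.06,0,0,0,0.32,0,-1],
    [-0.06,0,0,0,0.44,0,-1],
    [-0.06,0,0,0,0.54,0,-1],
  ],
)

```text
clock: 16.58
position: [0.5457, 0.167, 0.1976]
ee_rot: [0.752, 0.518, -0.339, 0.225]
ft_force: [-0.1, -0.1, -1.1]
grip_width: 0.721
grasp_force: 50.7
```

Request:
jog_arm(
  increments=[
    [0,0,0,0,0.11,0,-1],
    [0,0,0,0,0.22,0,-1],
    [0,0,0,0,0.33,0,-1],
    [0,0,0,0,0.44,0,-1],
    [0,0,0,0,0.54,0,-1],
  ],
)

```text
clock: 17.0
position: [0.5451, 0.1669, 0.1966]
ee_rot: [0.815, 0.559, -0.127, 0.079]
ft_force: [0.2, -1.1, -1.5]
grip_width: 0.72
grasp_force: 50.7
```

Request:
jog_arm(
  increments=[
    [-0.03,0.01,0.014,0,0,0,-1],
    [-0.06,0.02,0.028,0,0,0,-1],
    [-0.09,0.029,0.042,0,0,0,-1],
    [-0.12,0.038,0.054,0,0,0,-1],
    [-0.15,0.046,0.066,0,0,0,-1],
  ],
)

```text
clock: 17.42
position: [0.5281, -0.0032, 0.1777]
ee_rot: [0.815, 0.559, -0.13, 0.081]
ft_force: [0.7, -0.5, -0.6]
grip_width: 0.719
grasp_force: 50.7
```

Run:
```python
from h import *
o=get_obs(); R=Rot.from_quat(o["ee_rot"]).as_matrix(); print(R.round(2),o["position"],o["joint_pos"].round(3))
b=snap("side"); a=snap("scene"); A=b["color"][110:220,150:280];B=a["color"][185:280,240:350]
cv2.imwrite("pics/e.png",cv2.cvtColor(np.hstack([cv2.resize(A,(400,350),interpolation=2),cv2.resize(B,(400,350),interpolation=2)]),cv2.COLOR_RGB2BGR))
```

```text
[[ 0.34  0.93 -0.12]
 [ 0.89 -0.36 -0.28]
 [-0.3  -0.01 -0.95]] [ 0.52814633 -0.00321179  0.17772692] [-0.859  0.355  0.767  1.753  0.024  1.284 -0.48 ]
```

View pics/e.png

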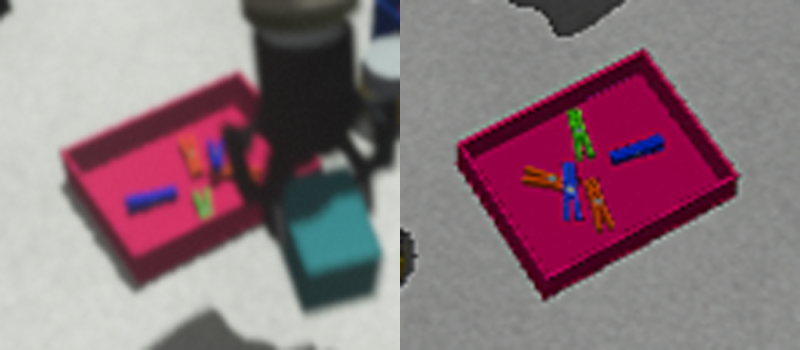

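All five pegs lie in the tray: two orange, two blue, one green. Now tilt the pot upright.

Request:
jog_arm(
  increments=[
    [0,0,0,0,0.12,0,-1],
    [0,0,0,0,0.24,0,-1],
    [0,0,0,0,0.36,0,-1],
    [0,0,0,0,0.48,0,-1],
    [0,0,0,0,0.6,0,-1],
  ],
)

```text
clock: 17.93
position: [0.5293, -0.0014, 0.1795]
ee_rot: [0.816, 0.558, 0.12, -0.088]
ft_force: [-1.1, 0.4, -1.9]
grip_width: 0.722
grasp_force: 50.8
```

Request:
jog_arm(
  increments=[
    [0,0,0,0,0.12,0,-1],
    [0,0,0,0,0.24,0,-1],
    [0,0,0,0,0.36,0,-1],
    [0,0,0,0,0.48,0,-1],
    [0,0,0,0,0.6,0,-1],
  ],
)

```text
clock: 18.35
position: [0.5294, -0.002, 0.1798]
ee_rot: [0.744, 0.507, 0.356, -0.248]
ft_force: [-0.2, 0.2, -1.1]
grip_width: 0.722
grasp_force: 50.8
```

Request:
jog_arm(
  increments=[
    [0,0,0,0,0.12,0,-1],
    [0,0,0,0,0.24,0,-1],
    [0,0,0,0,0.24,0,-1],
  ],
)

```text
clock: 18.6
position: [0.5275, -0.0018, 0.1744]
ee_rot: [0.706, 0.478, 0.426, -0.303]
ft_force: [-0.1, 0.2, -3.1]
grip_width: 0.726
grasp_force: 52.1
```

Run:
```python
from h import *
o=get_obs(); R=Rot.from_quat(o["ee_rot"]).as_matrix(); print(R.round(3),o["position"],o["joint_pos"].round(3))
for n in("scene","side"):
    c=snap(n); m=mask(c,"teal",(180,110,330,300)).astype(np.uint8); k,l,s,ce=cv2.connectedComponentsWithStats(m); i=1+s[1:,4].argmax(); P,_,_=cloud(c,l==i)
    print(n,s[i],P.min(0).round(3),P.max(0).round(3))
    # rim/front plane: fit dominant plane by RANSAC
    rng=np.random.default_rng(0); best=None; Q=P
    for _ in range(3):
        b=(0,)
        for _ in range(300):
            p=Q[rng.choice(len(Q),3,False)]; nn=np.cross(p[1]-p[0],p[2]-p[0]); L=np.linalg.norm(nn)
            if L<1e-6: continue
            nn/=L; inl=abs((Q-p[0])@nn)<.003
            if inl.sum()>b[0]: b=(inl.sum(),inl)
        I=Q[b[1]]; nn=np.linalg.svd(I-I.mean(0))[2][2]; print("  plane",len(I),nn.round(3),I.mean(0).round(3),I[:,2].min().round(3),I[:,2].max().round(3)); Q=Q[~b[1]]
        if len(Q)<40: break
    if n=="scene": A=c["color"][s[i][1]-40:s[i][1]+70,s[i][0]-60:s[i][0]+90]
    else: B=c["color"][s[i][1]-60:s[i][1]+90,s[i][0]-60:s[i][0]+100]
cv2.imwrite("pics/f.png",cv2.cvtColor(np.hstack([cv2.resize(A,(400,400)),cv2.resize(B,(400,400))]),cv2.COLOR_RGB2BGR))
```

```text
[[ 0.18   0.933  0.312]
 [ 0.417 -0.36   0.835]
 [ 0.891 -0.02  -0.454]] [ 0.52748007 -0.00178791  0.174358  ] [ 0.128  0.4    0.388  2.022 -1.261  1.415  0.818]
scene [250 147  23  32 502] [ 0.402 -0.16  -0.004] [0.572 0.051 0.206]
  plane 187 [ 0.372  0.928 -0.025] [0.541 0.037 0.159] 0.112 0.2
  plane 162 [ 0.387  0.921 -0.05 ] [ 0.513 -0.015  0.163] 0.114 0.204
  plane 41 [-0.351 -0.928  0.123] [0.541 0.038 0.16 ] 0.11 0.206
side [265 173   3   2   4] [ 0.543 -0.028  0.197] [ 0.545 -0.023  0.198]
  plane 4 [-0.419 -0.071 -0.905] [ 0.544 -0.026  0.198] 0.197 0.198
```

View pics/f.png

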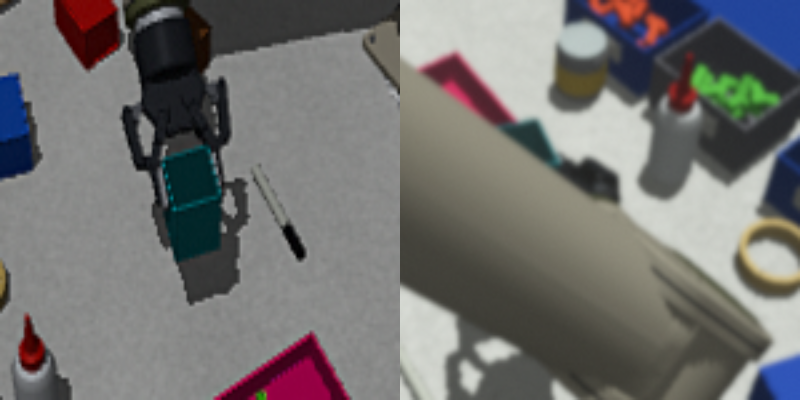

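The pot is upright in the grip, with the fingers at (140,150) and (222,110) and its mouth open and empty at (190,175). It leans about 2°. The marker at (280,210) is clear. I'll correct the lean and lower.

Request:
jog_arm(
  increments=[
    [-0.02,0.0005,0.01,0,0.03,0,-1],
    [-0.045,0.001,0.022,0,0.03,0,-1],
    [-0.068,0.0015,0.034,0,0.03,0,-1],
    [-0.085,0.002,0.043,0,0.03,0,-1],
    [-0.085,0.002,0.043,0,0.03,0,-1],
  ],
)

```text
clock: 19.12
position: [0.5274, -0.0017, 0.0771]
ee_rot: [0.7, 0.474, 0.435, -0.309]
ft_force: [-0.5, 0.3, -0.8]
grip_width: 0.718
grasp_force: 52.1
```

Run:
```python
from h import *
o=get_obs(); R=Rot.from_quat(o["ee_rot"]).as_matrix(); print(R.round(3)[2],o["position"],o["joint_pos"].round(3),o["tau"].round(1),(R.T@[0,0,-.01]).round(4))
c=snap("scene"); m=mask(c,"teal",(180,110,330,300)).astype(np.uint8); k,l,s,ce=cv2.connectedComponentsWithStats(m); i=1+s[1:,4].argmax(); P,_,_=cloud(c,l==i)
P=P[P[:,2]>.012]; d=P@np.array([.36,.933,0]); F=P[d>np.percentile(d,97)-.008]; nn=np.linalg.svd(F-F.mean(0))[2][2]; print(len(F),nn,np.percentile(P[:,2],[1,3,50,97,99]),np.percentile(F[:,2],[1,5,95,99]))
```

```text
[ 0.902 -0.021 -0.431] [ 0.52742421 -0.00173695  0.0770776 ] [ 0.417  0.587  0.066  2.009 -1.258  1.281  0.982] [  1.6 -58.7  -1.  -21.8  -2.9   3.6   0.8] [-0.009   0.0002  0.0043]
219 [-0.35489239 -0.93467595  0.02079072] [0.01647956 0.02025366 0.06759219 0.10470382 0.10614757] [0.01736576 0.0233825  0.10072702 0.10530028]
```

Request:
jog_arm(
  increments=[
    [-0.006,0,0.003,0,0.015,0,-1],
    [-0.01,0,0.005,0,0.015,0,-1],
    [-0.012,0,0.006,0,0.015,0,-1],
    [-0.012,0,0.006,0,0.015,0,-1],
  ],
)

```text
clock: 19.5
position: [0.5286, -0.0019, 0.0665]
ee_rot: [0.696, 0.472, 0.441, -0.312]
ft_force: [0.5, -0.3, -1.4]
grip_width: 0.727
grasp_force: 52.1
```

Request:
jog_arm(
  increments=[
    [-0.001,0,0.0005,0,0,0,-1],
    [-0.002,0,0.001,0,0,0,-1],
  ],
)

```text
clock: 19.67
position: [0.5285, -0.0019, 0.0642]
ee_rot: [0.696, 0.472, 0.442, -0.312]
ft_force: [-0.8, 0.3, -1.5]
grip_width: 0.726
grasp_force: 52.1
```

Request:
jog_arm(
  increments=[
    [-0.001,0,0.0005,0,0,0,-1],
    [-0.002,0,0.001,0,0,0,-1],
    [-0.002,0,0.001,0,0,0,-1],
  ],
)

```text
clock: 19.92
position: [0.5285, -0.0018, 0.0631]
ee_rot: [0.695, 0.472, 0.443, -0.313]
ft_force: [-5.3, -2.7, 12.6]
grip_width: 0.72
grasp_force: 52.8
```

Request:
jog_arm(
  increments=[
    [-0.001,0,0.0005,0,0,0,-1],
    [-0.0018,0,0.0009,0,0,0,-1],
    [-0.0018,0,0.0009,0,0,0,-1],
  ],
)

```text
clock: 20.17
position: [0.529, -0.0014, 0.0629]
ee_rot: [0.694, 0.472, 0.444, -0.313]
ft_force: [-8.6, -4.3, 25.0]
grip_width: 0.718
grasp_force: 53.4
```

The pot touches the bench. I'll relax the force, open and back out.

Request:
jog_arm(
  increments=[
    [0.0014,0,-0.0007,0,0,0,-1],
    [0.0016,0,-0.0008,0,0,0,-1],
    [0.0016,0,-0.0008,0,0,0,-1],
  ],
)

```text
clock: 20.42
position: [0.529, -0.0015, 0.063]
ee_rot: [0.695, 0.472, 0.443, -0.312]
ft_force: [-1.4, 0.5, 10.1]
grip_width: 0.722
grasp_force: 52.3
```

Request:
jog_arm(
  increments=[
    [0,0,0,0,0,0,0.6],
    [0,0,0,0,0,0,1],
    [0,0,0,0,0,0,1],
    [0,0,0,0,0,0,1],
    [0,0,0,0,0,0,1],
  ],
)

```text
clock: 20.83
position: [0.5282, -0.0019, 0.061]
ee_rot: [0.697, 0.472, 0.442, -0.312]
ft_force: [0.2, -0.1, -0.4]
grip_width: 1.0
grasp_force: 0.0
```

Run:
```python
from h import *
o=get_obs(); print(o["grip_width"],o["ft_force"])
c=snap("scene"); save(c,"pics/g0.png"); m=mask(c,"teal",(180,110,330,300)).astype(np.uint8); k,l,s,ce=cv2.connectedComponentsWithStats(m); i=1+s[1:,4].argmax(); P,_,_=cloud(c,l==i)
P=P[P[:,2]>.005]; d=P@np.array([.36,.933,0]); F=P[(d>np.percentile(d,97)-.008)]; nn=np.linalg.svd(F-F.mean(0))[2][2]; print(len(F),nn,np.percentile(P[:,2],[1,3,50,97,99]))
R=Rot.from_quat(o["ee_rot"]).as_matrix();T=P[P[:,2]>.078]; h=cv2.minAreaRect(T[:,:2].astype(np.float32)*1000); print(h, "tool y",R[:,1].round(3),o["position"], "off along y",R[:,1]@(np.r_[h[0],0]/1000-o["position"]))
```

```text
1.0003207290853044 [ 0.16936531 -0.14010009 -0.43849689]
222 [-0.33608355 -0.94181084  0.00633885] [0.00775928 0.00951965 0.05422672 0.0895165  0.09211689]
((530.7438354492188, 11.149333953857422), (67.18250274658203, 62.668270111083984), 70.10396575927734) tool y [ 0.933 -0.36  -0.019] [ 0.52817523 -0.00186696  0.06098706] off along y -0.0011473158027438867
```

Pot stands level (face normal z ≈ 0.006, rim ≈ 0.09) and is centred between the open fingers. Retreating along −z.

Request:
jog_arm(
  increments=[
    [0,-0.001,-0.015,0,0,0,1],
    [0,-0.001,-0.035,0,0,0,1],
    [0,-0.001,-0.06,0,0,0,1],
    [0,-0.001,-0.09,0,0,0,1],
    [0,-0.001,-0.12,0,0,0,1],
  ],
)

```text
clock: 21.3
position: [0.4877, -0.1053, 0.1117]
ee_rot: [0.697, 0.472, 0.441, -0.312]
ft_force: [0.6, 0.2, -0.4]
grip_width: 1.0
grasp_force: 0.0
```

Request:
jog_arm(
  increments=[
    [0.036,0,-0.018,0,0,0,1],
    [0.072,0,-0.036,0,0,0,1],
    [0.108,0,-0.054,0,0,0,1],
    [0.13,0,-0.065,0,0,0,1],
    [0.13,0,-0.065,0,0,0,1],
  ],
)

```text
clock: 21.72
position: [0.4901, -0.1115, 0.2618]
ee_rot: [0.696, 0.473, 0.443, -0.309]
ft_force: [0.7, -0.3, 0.0]
grip_width: 0.999
grasp_force: 0.0
```

Run:
```python
from h import *
o=get_obs(); print(o["position"],o["ft_force"])
c=snap("scene"); save(c,"pics/g.png"); m=mask(c,"teal",(180,110,330,300)).astype(np.uint8); k,l,s,ce=cv2.connectedComponentsWithStats(m); i=1+s[1:,4].argmax(); P,_,_=cloud(c,l==i)
print(np.percentile(P[:,2],[1,50,97,99]),P.mean(0))
```

```text
[ 0.4901133  -0.11154668  0.26184818] [ 0.71051515 -0.30741809  0.01359161]
[0.00507775 0.05307839 0.08999729 0.09214614] [0.53122714 0.01498905 0.05230491]
```

View pics/g.png

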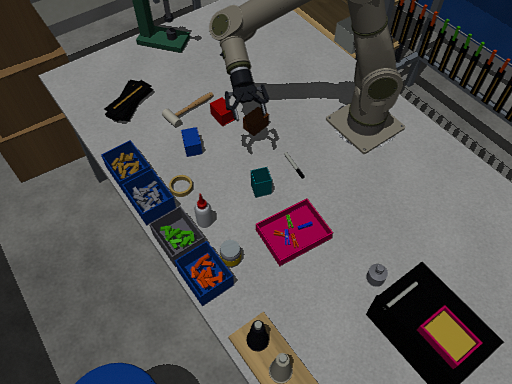

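The pot stands upright at (261,181), the five pegs are in the tray at (293,233), and everything else is where it was. The arm is clear, with no contact force. Handing in.

```bash
python3 -c "
from workcell import workorder
print(workorder.hand_in())"
```

```text
the job is handed in; nothing more can be done
None
```

I put the spilled peg in the pink tray, tipped the other four in after it, and stood the empty teal pot upright on the bench. Nothing else was moved, and I handed the job in at about 22 s of the 72 s allowed; the hand-in returned no verdict.

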